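# Clear the warming plate: scrap spoiled vial blocks, store the sound ones

### The arm

A 7-joint arm with a two-finger parallel gripper is mounted at the origin on the work surface. World frame = base frame: x ahead of the robot, y to its left, z up, the work surface at z = 0. Lengths are in m, angles in rad, forces in N, time in s.
With the tool pointing down it reaches from about 0.4 to 0.85 m from the base axis. Payload 10.4 kg.
Tool frame: the origin (TCP) lies midway between the tips of the shut fingers; the grasp point (between the pads) lies 19 mm behind it; z points along the fingers, x is the direction in which the jaws open and shut, and the axes are right-handed (so a half turn about z gives the same grasp; the last joint's range is limited). The gripper opens to 85 mm and grips with 20 to 120 N. Pads are 22 mm wide; open, the fingers measure 114 mm over their backs; the gripper's body (76 mm by 85 mm) begins 54 mm behind the grasp point. The pads swing forward as they close: fully open they stand 13 mm farther back than shut.
Start: joints at [-1.192, 0.332, -0.065, 1.46, 0.022, 1.35, -0.088], TCP at [0.244, 0.575, 0.231] pointing down, gripper open.
Joint ranges: [-2.6, 2.6], [-0.5, 2.12], [-1.47, 1.34], [0.16, 2.42], [-1.27, 4.41], [0.06, 2.06], [-2.6, 2.6]. Speed limits (rad/s): [2.22, 2.22, 2.79, 2.79, 3.14, 3.14, 3.14].

### API

Orientations are given as a unit quaternion [x, y, z, w].
In Python, from workcell import monitor, eyes, ticket, models gives the robot as it stands.
- The arm moves only by the tool servo_tool, never from a script. Its argument "motion" is a list of rows, each a list of 7 numbers: the opening, from 0 (shut) to 1 (fully open), then the shift along the tool's x, y, z in m, then the turn, a rotation vector about the tool's x, y, z in degrees. In form: [[fingers, tx, ty, tz, rx, ry, rz], ...]. A call has 1 to 20 rows; each row is the pose to reach, as a shift and turn from the pose commanded when the call began, along the tool's axes at that moment; what a row does not reach only later rows make up. A row lasts 1/8 s, in which the tool goes at most 62.5 mm and 10.7 degrees, less where a joint would pass 70% of its speed; a pose out of reach is approached as far as the arm can. A call with a gripper value outside its range is refused whole. The fingers move at their own pace and stop on an object; "grip_force" is the grip in N (left out, the last holds). Time passes only in rows, so rows that repeat a pose let the fingers close. It gives the time, the measured TCP pose, the force and the opening at its end, in the units of the state.
- monitor.get_obs(): the state, without advancing time (a new reading comes with each control period).
- eyes.camera(name): name is "scene" or "top" or "wrist"; returns (picture, depth): 400x640x3 uint8, blue, green, red; 400x640 float32, m along the optical axis (not along the pixel's ray), 0 where there is no reading.
- eyes.camera_info(name): a dict with "intrinsics" (3x3 intrinsics, pixels), "extrinsics" (4x4, takes a point from world to camera coordinates); the wrist camera has in their place "tool_from_camera" (4x4, takes a point from camera to tool coordinates, whose origin is the TCP and whose axes are the tool frame's). Camera axes: x right, y down, z forward; pixel columns grow to the right and rows downward; lengths in m; the calibration is good to about 2 mm. A picture is of the moment at which its call begins: read the wrist's pose just before it. camera_info takes no time and is no camera call.
- ticket.hand_in(): hands the job in, once; it reports no verdict.
Trained networks look in the newest picture that a camera, given by its name, has taken for a name from the list of things; names that differ only in an ending like _2 or _b are one class to them, and where a whole thing is asked for, a point or a joint stands for the part that bears it (a point fixed in the world has none). Each returns a list of dicts, best first, with "confidence" (0 to 1); they miss things now and then, are a little off and sometimes report something else, mostly with a low value. They report only what shows in the picture. A call takes as long as a camera call.
- models.boxes_of(camera, thing): "point" ([x, y, z] in m, in the coordinates of the camera as it stood for that picture, good to about 4 mm: the middle of the surface that is visible of it).
The state is a dict: "clock": time; "joint_pos": joint angles; "joint_velocities": joint speeds; "tau": joint torques, N m; "position": TCP position; "ee_rot": TCP orientation; "ft_force": force on the tool from outside, world axes, zero at the start; "torque": the same for the moment, N m; "grip_width": opening from 0.0 (shut) to 1.0 (fully open).
Only numpy, scipy, OpenCV 4.12 (cv2) and the standard library are available. Lean on these libraries where they do the work, as an engineer would, in place of code of your own. Each camera call takes 0.05 s, during which the arm holds its last target. There are 200 camera calls.

### The job

First switch the warming plate off by pushing its toggle lever fully over, away from the robot; lift no block before that. Then clear the plate: put every spoiled vial block (a broken-off corner, or too low) into the steel scrap tray, and return every sound block to the storage bay whose label shows its pattern of wells, seated flat on the bay's floor with its wells up. Leave the dishes on the plate and everything else on the bench where they stand.

Things in the scene. Friction and masses are not known exactly. Their poses are not given: they have to be found in the camera images.
- switch (a joint): toggle lever of the warming plate, on a grey block at the plate's right (-y) side: 0 = leaning towards the robot (on), 1.0 = leaning away from the robot, at its stop (off); it stays where it is left and needs only a few newtons; it may start anywhere from 0 to 0.15
- switch_tip (a point): the free end of that lever, 80 mm from its pivot; turning the lever from on to off carries it about 77 mm away from the robot (+x)
- plate: dark steel warming plate, fixed, 280 (x) x 300 (y) x 15 mm; origin under its centre, so its top is 15 mm above the origin. The blocks stand on it at the start, mixed with two lidded dishes
- block1: sound white plastic vial block, 50 (x) x 36 (y) x 34 mm high, with one large well (24 mm) in the middle, seen as flush black discs on its top; origin at the centre of its underside, z up out of its top. May be absent
- block2: sound white plastic vial block, 50 (x) x 36 (y) x 34 mm high, with two wells (18 mm) side by side along its length, seen as flush black discs on its top; origin at the centre of its underside, z up out of its top. May be absent
- block3: sound white plastic vial block, 50 (x) x 36 (y) x 34 mm high, with three wells (12 mm) in one row along its length, seen as flush black discs on its top; origin at the centre of its underside, z up out of its top. May be absent
- block4: sound white plastic vial block, 50 (x) x 36 (y) x 34 mm high, with four wells (12 mm), two by two, seen as flush black discs on its top; origin at the centre of its underside, z up out of its top. May be absent
- block6: sound white plastic vial block, 50 (x) x 36 (y) x 34 mm high, with six wells (10 mm), three by two, seen as flush black discs on its top; origin at the centre of its underside, z up out of its top. May be absent
- broken: spoiled block: like the four-well block (50 x 36 x 34 mm) but the corner at +x, +y is broken away over its full height (16 mm along x, 18 mm along y), three wells left; origin at the centre of the underside of the whole 50 x 36 outline. May be absent
- low: spoiled block: like the two-well block (50 x 36 mm) but only 20 mm high instead of 34; origin at the centre of its underside. May be absent
- board: thin grey board, fixed, 300 x 400 x 6 mm, at the robot's left, that carries the bays and the scrap tray; origin under its centre
- bay1: storage bay of the block with 1 well: fixed aluminium cradle, inside 58 (x) x 44 (y) mm with 4 mm walls; origin under its centre, floor 4 mm and wall tops 12 mm above the origin. Its white label, 38 x 52 x 10 mm, adjoins it on +x (away from the robot) and shows the block's wells life-size as black discs, turned a quarter turn. The block lies with its length along the bay's x, either way round
- bay2: storage bay of the block with 2 wells: fixed aluminium cradle, inside 58 (x) x 44 (y) mm with 4 mm walls; origin under its centre, floor 4 mm and wall tops 12 mm above the origin. Its white label, 38 x 52 x 10 mm, adjoins it on +x (away from the robot) and shows the block's wells life-size as black discs, turned a quarter turn. The block lies with its length along the bay's x, either way round
- bay3: storage bay of the block with 3 wells: fixed aluminium cradle, inside 58 (x) x 44 (y) mm with 4 mm walls; origin under its centre, floor 4 mm and wall tops 12 mm above the origin. Its white label, 38 x 52 x 10 mm, adjoins it on +x (away from the robot) and shows the block's wells life-size as black discs, turned a quarter turn. The block lies with its length along the bay's x, either way round
- bay4: storage bay of the block with 4 wells: fixed aluminium cradle, inside 58 (x) x 44 (y) mm with 4 mm walls; origin under its centre, floor 4 mm and wall tops 12 mm above the origin. Its white label, 38 x 52 x 10 mm, adjoins it on +x (away from the robot) and shows the block's wells life-size as black discs, turned a quarter turn. The block lies with its length along the bay's x, either way round
- bay6: storage bay of the block with 6 wells: fixed aluminium cradle, inside 58 (x) x 44 (y) mm with 4 mm walls; origin under its centre, floor 4 mm and wall tops 12 mm above the origin. Its white label, 38 x 52 x 10 mm, adjoins it on +x (away from the robot) and shows the block's wells life-size as black discs, turned a quarter turn. The block lies with its length along the bay's x, either way round
- tray: open steel scrap tray, fixed, outside 128 (x) x 158 (y) x 34 mm, walls and floor 4 mm; origin under its centre
- dish0: bystander: lidded amber glass dish, 39 mm across and 29 mm high over its knob, standing on the warming plate among the blocks; origin under its centre
- dish1: bystander: lidded amber glass dish, 39 mm across and 29 mm high over its knob, standing on the warming plate among the blocks; origin under its centre
- beaker: bystander: glass beaker, 66 mm across, 85 mm high, on the bench beyond the board; origin under its centre
- bottle: bystander: amber bottle, 60 mm across, 130 mm high, on the bench beyond the board; origin under its centre
- spatula: bystander: spatula, 170 mm long, lying crosswise on the bench beyond plate and board
- jar: bystander: amber jar, 52 mm across, 60 mm high, on the bench beyond the plate; origin under its centre

How it is judged:
On the way, in this order (a step that is already met when the one before it is completed fails the run):
1. the plate is switched off: the lever is fully over, away from the robot (value of joint switch above 0.85 rad), for 0.2 s.
2. every spoiled block that is present lies in the scrap tray (x of broken in the frame of tray between -0.058 and 0.058 m and y of broken in the frame of tray between -0.073 and 0.073 m and z of broken in the frame of tray between 0 and 0.045 m and linear speed of each of broken, low below 0.02 m/s and x of low in the frame of tray between -0.058 and 0.058 m and y of low in the frame of tray between -0.073 and 0.073 m and z of low in the frame of tray between 0 and 0.045 m), for 0.2 s.
At the end, for the whole second after the job is handed in: Lever over by more than 0.85 rad; spoiled blocks at rest inside the scrap tray (origin under 45 mm above its underside); each sound block at rest in its own bay, on the floor within 3 mm, tilt under 0.12 rad, centre within 7 mm in x and y, length along the bay within 0.25 rad (all of step 2 and value of joint switch above 0.85 rad and x of block1 in the frame of bay1 between -0.007 and 0.007 m and y of block1 in the frame of bay1 between -0.007 and 0.007 m and z of block1 in the frame of bay1 between 0.001 and 0.007 m and angle between the x axis of block1 and the x axis of bay1, either way round below 0.25 rad and angle between each of block1, block2, block3, block4, block6's own z axis and vertical below 0.12 rad and linear speed of each of block1, block2, block3, block4, block6 below 0.02 m/s and x of block2 in the frame of bay2 between -0.007 and 0.007 m and y of block2 in the frame of bay2 between -0.007 and 0.007 m and z of block2 in the frame of bay2 between 0.001 and 0.007 m and angle between the x axis of block2 and the x axis of bay2, either way round below 0.25 rad and x of block3 in the frame of bay3 between -0.007 and 0.007 m and y of block3 in the frame of bay3 between -0.007 and 0.007 m and z of block3 in the frame of bay3 between 0.001 and 0.007 m and angle between the x axis of block3 and the x axis of bay3, either way round below 0.25 rad and x of block4 in the frame of bay4 between -0.007 and 0.007 m and y of block4 in the frame of bay4 between -0.007 and 0.007 m and z of block4 in the frame of bay4 between 0.001 and 0.007 m and angle between the x axis of block4 and the x axis of bay4, either way round below 0.25 rad and x of block6 in the frame of bay6 between -0.007 and 0.007 m and y of block6 in the frame of bay6 between -0.007 and 0.007 m and z of block6 in the frame of bay6 between 0.001 and 0.007 m and angle between the x axis of block6 and the x axis of bay6, either way round below 0.25 rad); the robot touches nothing.
It fails at once if a block is lifted (underside more than 80 mm above the bench) while the plate is still on (value of joint switch below 0.8 rad and height (world z) of any of block1, block2, block3, block4, block6, broken, low above 0.08 m).
It fails at once if a bystander is moved by more than 60 mm (distance of any of dish0, dish1, beaker, bottle, spatula, jar from where it was at the start of the episode above 0.06 m).
Of block1, block2, block3, block4, block6 only 4 to 5 are there at a start; the rules pass over those that are not, and their reading is None.
Of broken, low only 1 to 2 are there at a start; the rules pass over those that are not, and their reading is None.
At some moment in a run one of block1, block2, block3, block4, block6, broken, low may be knocked a few centimetres aside while the robot is not near it.
Once in a run the grip may slacken for a moment while it holds something.
It also fails if it takes over 210 s, if anything falls off the work surface, if the arm or the gripper's body presses on something with over 40 N, if the wrist force passes 120 N, or if a joint passes its speed limit or range.

## Working session

There is one attempt and no reset: what is moved stays moved. The work goes in short steps, Python scripts to look and compute and a tool call to move; the robot and the scene stay as the last step left them, time stands still between calls to the robot, and variables do not carry over. Pictures are saved under pics/ and viewed, about 12 in all and at most 16, crops included, and the job is handed in when it is done.

Besides the shell and the picture viewer there is one more tool, called after ">>>" in YAML: its name, and indented under it one key for each argument. servo_tool: Moves the arm, as the interface text tells. Its arguments: {"type":"object","properties":{"motion":{"type":"array"},"grip_force":{"type":"number"}},"required":["motion"]}

```bash
mkdir -p pics; ls; python3 - <<'E'
from workcell import monitor, eyes
import cv2
print(monitor.get_obs())
for n in("top","scene"):
    p,d=eyes.camera(n); cv2.imwrite(f"pics/{n}0.png",p); i=eyes.camera_info(n); print(n,i)
print(eyes.camera_info("wrist"))
E
```

```text
pics
{'clock': 0.0, 'joint_pos': array([-1.19157808,  0.33286206, -0.06468395,  1.46096223,  0.02156628,
        1.3499028 , -0.08846331]), 'joint_velocities': array([-1.06542016e-03,  8.29755620e-04, -1.00091411e-03,  2.15293476e-03,
        1.27581053e-03, -1.50660375e-03, -3.94672806e-05]), 'tau': array([ 2.51301790e-04, -6.25436783e+01,  4.93691757e-02, -3.91613102e+01,
        1.62693264e-02,  9.67434811e-03,  3.71010503e-05]), 'position': array([0.24428566, 0.57486191, 0.23051203]), 'ee_rot': array([ 8.33984109e-01,  5.51787991e-01, -5.89339196e-04,  4.14193825e-04]), 'ft_force': array([ 0.46588502, -0.91791321,  0.53047415]), 'torque': array([ 0.03268497,  0.04931704, -0.03714934]), 'grip_width': 0.9968404563478184}
top {'intrinsics': array([[510.15972128,   0.        , 317.26425236],
       [  0.        , 510.15972128, 204.14805949],
       [  0.        ,   0.        ,   1.        ]]), 'extrinsics': array([[-7.88862132e-04, -9.99808986e-01, -1.95286649e-02,
        -5.88915751e-03],
       [-9.91862413e-01,  3.26852766e-03, -1.27272429e-01,
         6.00524591e-01],
       [ 
[... 430 characters left out ...]
598, -0.46833465, -0.83328872, -0.10335802],
       [-0.41833082,  0.72084681, -0.55261125,  1.26875226],
       [ 0.        ,  0.        ,  0.        ,  1.        ]])}
{'intrinsics': array([[331.99148832,   0.        , 316.03566286],
       [  0.        , 331.99148832, 200.29794955],
       [  0.        ,   0.        ,   1.        ]]), 'tool_from_camera': array([[ 9.99999914e-01,  6.95680948e-05,  4.09886860e-04,
        -8.13987942e-06],
       [-1.98257172e-04,  9.46377262e-01,  3.23063521e-01,
        -8.32327310e-02],
       [-3.65432690e-04, -3.23063574e-01,  9.46377194e-01,
        -1.43024449e-01],
       [ 0.00000000e+00,  0.00000000e+00,  0.00000000e+00,
         1.00000000e+00]])}
```

View pics/top0.png

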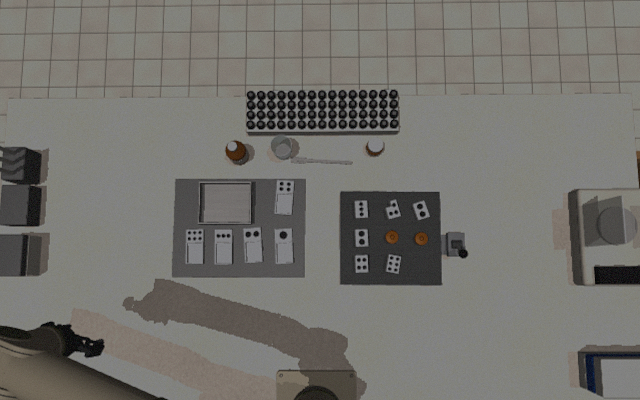

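View pics/scene0.png

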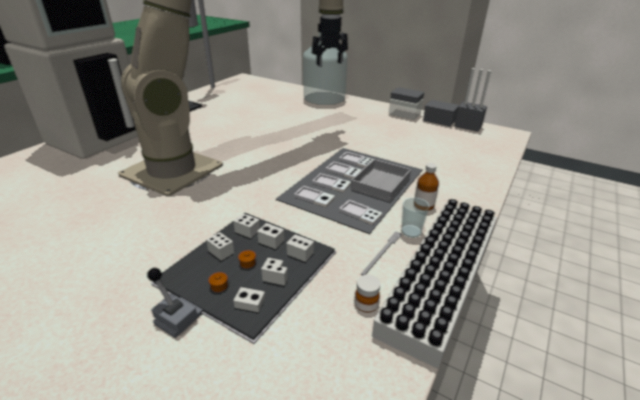

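```bash
cat > h.py <<'E'
from workcell import monitor, eyes, ticket, models
import numpy as np, cv2
from scipy.spatial.transform import Rotation as R
def cloud(n):
    o=monitor.get_obs(); p,d=eyes.camera(n); i=eyes.camera_info(n); K=i["intrinsics"]
    v,u=np.mgrid[:400,:640]; c=np.stack([(u-K[0,2])/K[0,0]*d,(v-K[1,2])/K[1,1]*d,d,np.ones_like(d)],-1)
    return p,d,(c@cam2w(n,o).T)[...,:3],o
def cam2w(n,o=None):
    i=eyes.camera_info(n)
    if n!="wrist": return np.linalg.inv(i["extrinsics"])
    o=o or monitor.get_obs(); T=np.eye(4); T[:3,:3]=R.from_quat(o["ee_rot"]).as_matrix(); T[:3,3]=o["position"]
    return T@i["tool_from_camera"]
def find(n,o,names):
    M=cam2w(n,o)
    for t in names:
        for r in models.boxes_of(n,t)[:2]:
            q=M@np.append(r["point"],1); print(t,round(r["confidence"],2),np.round(q[:3],3))
def rects(W,mask,amin):
    k,l,s,_=cv2.connectedComponentsWithStats(mask.astype(np.uint8))
    for j in range(1,k):
        if s[j,4]<amin: continue
        P=W[l==j]; (c,sz,a)=cv2.minAreaRect((P[:,:2]*1000).astype(np.float32))
        if sz[0]<sz[1]: a-=90; sz=sz[::-1]
        a=(a+90)%180-90
        print("rect c",np.round(c,1),"size",np.round(sz,1),"yaw_long",round(a,1),"z",np.round(np.percentile(P[:,2],[10,50,90])*1000,1),"px",s[j,:5])
E
python3 - <<'E'
from h import *
p,d,W,o=cloud("top")
print("plate z",np.median(W[190:280,372:380,2]),"bench",np.median(W[300:330,420:500,2]),"board",np.median(W[182:275,176:183,2]))
find("top",o,["switch_tip","switch","plate","board","tray","block1","block2","block3","block4","block6","broken","low","dish0","bay1","bay2","bay3","bay4","bay6"])
hsv=cv2.cvtColor(p,cv2.COLOR_BGR2HSV); v,u=np.mgrid[:400,:640]
print("blocks"); rects(W,(W[...,2]>0.027)&(u>335)&(u<445)&(v>188)&(v<290),60)
m=((hsv[...,2]>60)&(u>340)&(u<440)&(v>192)&(v<284)); 
print("switch pts"); m=(W[...,2]>0.06)&(u>430)&(u<480)&(v>220)&(v<270); print(W[m].mean(0),W[m].max(0),m.sum())
c=cv2.resize(p[170:295,165:480],None,fx=2.5,fy=2.5,interpolation=cv2.INTER_CUBIC); cv2.imwrite("pics/c1.png",c)
E
```

```text
plate z 0.013518737233840117 bench -0.0013437394107097544 board 0.004653965154756801
switch_tip 0.57 [0.476 0.181 0.013]
switch_tip 0.54 [ 0.498 -0.137  0.049]
plate 0.74 [ 0.491 -0.239  0.012]
board 0.83 [0.523 0.217 0.005]
board 0.25 [ 0.502 -0.227  0.033]
tray 0.6 [0.61  0.276 0.002]
tray 0.51 [ 0.425 -0.229  0.047]
block1 0.72 [ 0.579 -0.137  0.049]
block1 0.72 [ 0.427 -0.138  0.042]
block2 0.72 [ 0.579 -0.137  0.049]
block2 0.72 [ 0.427 -0.138  0.042]
block3 0.72 [ 0.579 -0.137  0.049]
block3 0.72 [ 0.427 -0.138  0.042]
block4 0.72 [ 0.579 -0.137  0.049]
block4 0.72 [ 0.427 -0.138  0.042]
block6 0.72 [ 0.579 -0.137  0.049]
block6 0.72 [ 0.427 -0.138  0.042]
broken 0.58 [ 0.579 -0.228  0.047]
low 0.68 [ 0.581 -0.231  0.044]
low 0.67 [ 0.582 -0.315  0.031]
dish0 0.46 [ 0.494 -0.311  0.038]
dish0 0.41 [ 0.501 -0.229  0.034]
bay1 0.94 [0.479 0.186 0.014]
bay1 0.94 [0.476 0.362 0.013]
bay2 0.94 [0.479 0.186 0.014]
bay2 0.94 [0.476 0.362 0.013]
bay3 0.94 [0.479 0.186 0.014]
bay3 0.94 [0.476 0.362 0.013]
bay4 0.94 [0.479 0.186 0.014]
bay4 0.94 [0.476 0.362 0.013]
bay6 0.94 [0.479 0.186
[... 234 characters left out ...]
 16  21 200]
rect c [ 511.7 -178.8] size [349.   53.3] yaw_long -62.5 z [29.7 34.1 38.7] px [412 201  18  20 209]
rect c [ 457.8 -107.4] size [164.4  57.7] yaw_long -35.3 z [44.  48.5 53.1] px [355 229  14  18 220]
rect c [ 502.4 -226.9] size [36.1 35.7] yaw_long -89.9 z [33.4 37.3 42.4] px [386 231  13  13 137]
rect c [ 498.3 -312.5] size [37.6 34.9] yaw_long -45.8 z [33.2 38.  42.7] px [415 232  13  14 135]
rect c [425.  -94.2] size [115.7  49.1] yaw_long 90.0 z [43.6 47.7 52. ] px [355 255  13  18 224]
rect c [ 424.  -227.8] size [50.1 36.7] yaw_long -11.1 z [42.7 47.7 52.1] px [385 255  16  19 233]
switch pts
[ 0.44767368 -0.35967291  0.30827551] [ 0.47746839 -0.03634755  1.5428654 ] 100
```

View pics/c1.png

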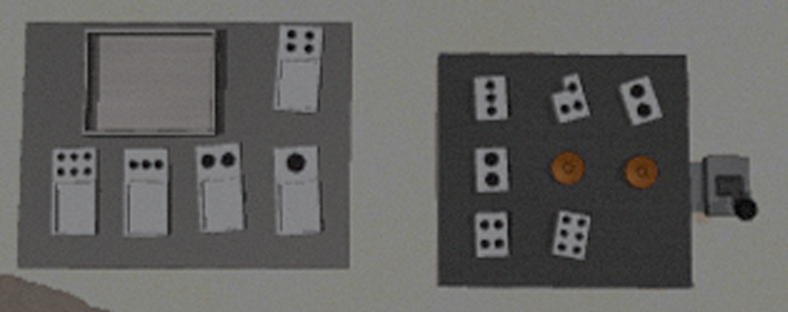

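```bash
cat >> h.py <<'E'
def to(x,y,z,yaw=90,o=None):
    "shift along tool axes and turn about z from the present pose; yaw = world direction of tool x, deg"
    o=o or monitor.get_obs(); r=R.from_quat(o["ee_rot"]); t=r.inv().apply(np.array([x,y,z])-o["position"])
    g=np.radians(yaw); T=R.from_matrix(np.array([[np.cos(g),np.sin(g),0],[np.sin(g),-np.cos(g),0],[0,0,-1]]).T)
    print("to",(x,y,z,yaw),np.round(t,4),np.round((r.inv()*T).as_rotvec(degrees=True),1))
E
python3 - <<'E'
from h import *
p,d,W,o=cloud("top")
m=(d>0)&(W[...,2]>0.02); v,u=np.mgrid[:400,:640]; m&=(u>442)&(u<475)&(v>225)&(v<265)
for a,b in((.02,.045),(.045,.06),(.06,.08),(.08,.1),(.1,.15)):
    P=W[m&(W[...,2]>a)&(W[...,2]<=b)]
    if len(P): print(a,b,len(P),np.round(np.percentile(P,[5,50,95],axis=0),3).tolist())
to(.47,.0,.35); to(.33,-.36,.30)
E
```

```text
0.02 0.045 335 [[0.45, -0.437, 0.029], [0.487, -0.408, 0.036], [0.514, -0.39, 0.043]]
0.045 0.06 35 [[0.474, -0.428, 0.045], [0.481, -0.417, 0.047], [0.488, -0.4, 0.051]]
0.06 0.08 14 [[0.465, -0.417, 0.063], [0.47, -0.412, 0.071], [0.475, -0.409, 0.08]]
0.08 0.1 3 [[0.462, -0.414, 0.082], [0.465, -0.411, 0.086], [0.465, -0.409, 0.09]]
0.1 0.15 70 [[0.442, -0.423, 0.107], [0.45, -0.412, 0.117], [0.461, -0.403, 0.124]]
to (0.47, 0.0, 0.35, 90) [-0.4412  0.4326 -0.1187] [ -0.  -0. -23.]
to (0.33, -0.36, 0.3, 90) [-0.8273  0.4446 -0.0688] [ -0.  -0. -23.]
```

```bash
python3 - <<'E'
from h import *
to(.42,.217,.40)
E
```

```text
to (0.42, 0.217, 0.4, 90) [-0.261   0.3017 -0.1687] [ -0.  -0. -23.]
```

>>> servo_tool:
  motion:
    - [0,-0.261,0.302,-0.169,0,0,-23]
    - [0,-0.261,0.302,-0.169,0,0,-23]
    - [0,-0.261,0.302,-0.169,0,0,-23]
    - [0,-0.261,0.302,-0.169,0,0,-23]
    - [0,-0.261,0.302,-0.169,0,0,-23]
    - [0,-0.261,0.302,-0.169,0,0,-23]
    - [0,-0.261,0.302,-0.169,0,0,-23]
    - [0,-0.261,0.302,-0.169,0,0,-23]
    - [0,-0.261,0.302,-0.169,0,0,-23]
    - [0,-0.261,0.302,-0.169,0,0,-23]

```text
clock: 2.35
position: [0.4195, 0.2181, 0.3996]
ee_rot: [0.706, 0.708, -0.001, -0.0]
ft_force: [-0.5, -0.2, 0.6]
grip_width: 0.0
```

```bash
python3 - <<'E'
from h import *
p,d,W,o=cloud("wrist"); cv2.imwrite("pics/w1.png",p); np.savez("w1.npz",W=W,d=d)
find("wrist",o,["tray","bay2","bay3","bay4","bay6"])
E
```

```text
tray 0.65 [0.592 0.295 0.009]
tray 0.59 [ 0.499 -0.218  0.04 ]
bay2 0.89 [0.482 0.193 0.015]
bay2 0.86 [0.472 0.281 0.014]
bay3 0.89 [0.482 0.193 0.015]
bay3 0.86 [0.472 0.281 0.014]
bay4 0.89 [0.482 0.193 0.015]
bay4 0.86 [0.472 0.281 0.014]
bay6 0.89 [0.482 0.193 0.015]
bay6 0.86 [0.472 0.281 0.014]
```

View pics/w1.png

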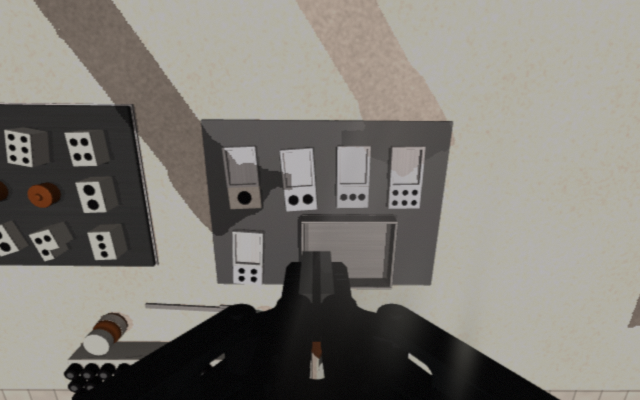

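>>> servo_tool:
  motion:
    - [0,-0.4,0,0,0,0,0]
    - [0,-0.4,0,0,0,0,0]
    - [0,-0.4,0,0,0,0,0]
    - [0,-0.4,0,0,0,0,0]
    - [0,-0.4,0,0,0,0,0]
    - [0,-0.4,0,0,0,0,0]
    - [0,-0.4,0,0,0,0,0]
    - [0,-0.4,0,0,0,0,0]
    - [0,-0.4,0,0,0,0,0]

```text
clock: 3.78
position: [0.4204, -0.182, 0.4002]
ee_rot: [0.707, 0.707, 0.0, -0.0]
ft_force: [0.7, 1.0, 0.1]
grip_width: -0.002
```

```bash
cat >> h.py <<'E'
def wells(p,W0,M,o,zplane,box,n="wrist",wmin=90):
    "dark discs enclosed by white -> world xy on plane z"
    K=eyes.camera_info(n)["intrinsics"]; g=cv2.cvtColor(p,cv2.COLOR_BGR2GRAY)
    def w(u,v):
        r=M[:3,:3]@np.array([(u-K[0,2])/K[0,0],(v-K[1,2])/K[1,1],1]); return M[:3,3]+r*(zplane-M[2,3])/r[2]
    c,h=cv2.findContours((g>wmin).astype(np.uint8),cv2.RETR_CCOMP,cv2.CHAIN_APPROX_NONE)
    for i,k in enumerate(c):
        if h[0][i][3]>=0: continue
        m=np.array([w(*q[0]) for q in k])
        (cc,sz,a)=cv2.minAreaRect((m[:,:2]*1000).astype(np.float32))
        if sz[0]<sz[1]: a-=90; sz=sz[::-1]
        if not(25<sz[0]<140 and sz[1]>20 and box[0]<cc[0]<box[1] and box[2]<cc[1]<box[3]): continue
        hs=[]; j=h[0][i][2]
        while j>=0:
            if cv2.contourArea(c[j])>6: q=cv2.moments(c[j]); hs.append(w(q["m10"]/q["m00"],q["m01"]/q["m00"])[:2]*1000)
            j=h[0][j][0]
        print("white",np.round(cc,1),"size",np.round(sz,1),"yaw",round((a+90)%180-90,1),"discs",[np.round(q,0).astype(int).tolist() for q in hs],"mean",np.round(np.mean(hs,0),1) if hs else "")
E
python3 - <<'E'
from h import *
z=np.load("w1.npz"); W=z["W"]; d=z["d"]
p=cv2.imread("pics/w1.png")
Mt=np.eye(4); Mt[:3,:3]=R.from_quat([0.706,0.708,-0.001,0]).as_matrix(); Mt[:3,3]=[.4195,.2181,.3996]; M=Mt@eyes.camera_info("wrist")["tool_from_camera"]
v,u=np.mgrid[:400,:640]
print("board z",np.median(W[125:140,260:400,2]),"floor",np.median(W[155:175,287:305,2]),np.median(W[155:175,345:362,2]), "std",W[155:175,345:362,2].std())
rects(W,(d>0)&(W[...,2]>.0105)&(u>205)&(u<450)&(v>124)&(v<285)&~((v>210)&(u>290)),300)
print("labels"); wells(p,W,M,None,.016,(350,750,100,420),wmin=110)
p,d,W,o=cloud("wrist"); cv2.imwrite("pics/w2.png",p); M=cam2w("wrist",o)
print("blocks"); wells(p,W,M,o,.049,(350,700,-350,-60),wmin=120)
rects(W,(d>0)&(W[...,2]>.025)&(W[...,2]<.06)&(W[...,0]>.35)&(W[...,0]<.65)&(W[...,1]>-.36)&(W[...,1]<-.07),300)
E
```

```text
board z 0.006546592187507139 floor 0.010529083844616594 0.010499534162700608 std 0.040709443177910976
rect c [475.9 278.9] size [104.1  52.2] yaw_long 0.7 z [10.9 16.4 18.9] px [ 337  145   34   63 1553]
rect c [477.8  97.6] size [104.3  52.5] yaw_long 2.6 z [11.  16.3 18.7] px [ 223  146   39   63 1584]
rect c [477.5 365.7] size [105.1  52.9] yaw_long 1.0 z [10.9 16.3 18.8] px [ 388  146   38   63 1654]
rect c [481.1 190.2] size [104.8  52. ] yaw_long 4.2 z [11.  16.3 18.8] px [ 280  148   37   64 1543]
rect c [625.4  96.9] size [105.9  52.5] yaw_long -4.1 z [11.  16.2 18.7] px [ 233  230   31   55 1305]
labels
white [481.1 189. ] size [104.6  53.2] yaw 4.3 discs [[515, 179], [513, 203], [489, 205]] mean [505.5 195.9]
white [477.2 365.6] size [103.3  53.8] yaw 0.3 discs [[519, 382], [519, 366], [519, 350], [500, 382], [501, 365], [501, 349], [487, 354], [460, 384]] mean [500.8 366.3]
white [475.8 278.5] size [103.5  53.3] yaw 0.8 discs [[509, 293], [509, 278], [509, 263], [482, 285], [450, 298]] mean [491.7 283.7]
blocks
white [ 584.2 -134.8] size [50.5 35.1] yaw 2.2 discs [[599, -1
[... 721 characters left out ...]
128  30  39 869]
rect c [ 424.6 -132.6] size [50.5 36.2] yaw_long 1.4 z [48.  49.5 50.7] px [336 130  26  36 889]
rect c [ 500.  -133.7] size [51.3 35.9] yaw_long 2.3 z [43.2 49.5 50.8] px [335 177  24  36 818]
rect c [ 497.5 -309. ] size [37.7 37.2] yaw_long 17.4 z [37.1 39.  41.1] px [224 181  25  24 465]
rect c [ 502.  -223.6] size [37.5 37.5] yaw_long -19.4 z [37.3 39.  40.9] px [278 184  24  24 448]
rect c [ 581.7 -311.8] size [50.7 37.3] yaw_long 18.4 z [32.6 35.5 36.8] px [224 223  31  33 673]
rect c [ 583.2 -225.1] size [50.8 36.3] yaw_long 15.2 z [35.4 49.2 50.6] px [275 224  28  37 688]
rect c [ 584.  -133.6] size [51.4 36.1] yaw_long 2.4 z [38.7 49.5 50.7] px [334 225  23  35 749]
```

View pics/w2.png

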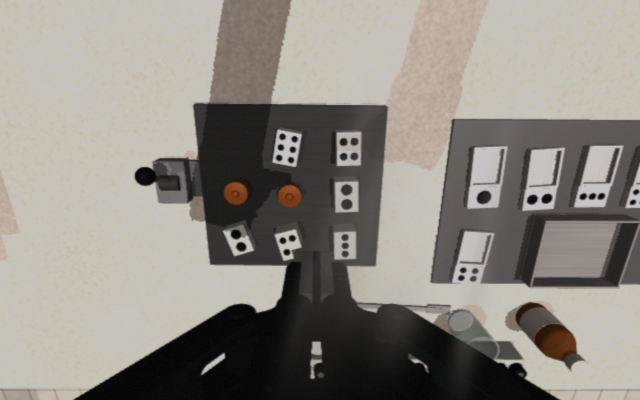

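```bash
python3 - <<'E'
from h import *
to(.39,-.41,.25);to(.39,-.41,.095); to(.505,-.41,.095)
E
```

```text
to (0.39, -0.41, 0.25, 90) [-0.2282 -0.0308  0.1501] [-0.  -0.   0.1]
to (0.39, -0.41, 0.095, 90) [-0.2282 -0.0307  0.3051] [-0.  -0.   0.1]
to (0.505, -0.41, 0.095, 90) [-0.2284  0.0843  0.3051] [-0.  -0.   0.1]
```

>>> servo_tool:
  motion:
    - [0,-0.228,-0.031,0.15,0,0,0]
    - [0,-0.228,-0.031,0.15,0,0,0]
    - [0,-0.228,-0.031,0.15,0,0,0]
    - [0,-0.228,-0.031,0.15,0,0,0]
    - [0,-0.228,-0.031,0.15,0,0,0]
    - [0,-0.228,-0.031,0.25,0,0,0]
    - [0,-0.228,-0.031,0.28,0,0,0]
    - [0,-0.228,-0.031,0.305,0,0,0]
    - [0,-0.228,-0.031,0.305,0,0,0]
    - [0,-0.228,-0.01,0.305,0,0,0]
    - [0,-0.228,0.01,0.305,0,0,0]
    - [0,-0.228,0.025,0.305,0,0,0]
    - [0,-0.228,0.04,0.305,0,0,0]
    - [0,-0.228,0.055,0.305,0,0,0]
    - [0,-0.228,0.07,0.305,0,0,0]
    - [0,-0.228,0.08,0.305,0,0,0]
    - [0,-0.228,0.08,0.305,0,0,0]

```text
clock: 5.95
position: [0.4953, -0.4119, 0.094]
ee_rot: [0.708, 0.706, -0.002, -0.004]
ft_force: [-17.2, 2.9, 4.1]
grip_width: -0.001
```

>>> servo_tool:
  motion:
    - [0,0,-0.04,0,0,0,0]
    - [0,0,-0.04,0,0,0,0]
    - [0.75,0,-0.04,-0.06,0,0,0]
    - [0.75,0,-0.04,-0.12,0,0,0]
    - [0.75,0,-0.04,-0.12,0,0,0]

```text
clock: 6.58
position: [0.4624, -0.4128, 0.2205]
ee_rot: [0.707, 0.707, 0.001, 0.004]
ft_force: [0.3, 0.9, -1.6]
grip_width: 0.635
```

```bash
python3 - <<'E'
from h import *
p,d,W,o=cloud("wrist"); print(o["position"])
v,u=np.mgrid[:400,:640]
m=(d>0)&(W[...,2]>.085)&(W[...,2]<.16)&(W[...,0]>.42)&(W[...,0]<.6)&(W[...,1]<-.37)&(W[...,1]>-.45)&(v<270)
print(m.sum(),np.round(np.percentile(W[m],[5,50,95],axis=0),3).tolist() if m.any() else "")
cv2.imwrite("pics/w3.png",p)
to(.5817,-.3118,.15,108);to(.5817,-.3118,.014,108)
E
```

```text
[ 0.46242867 -0.4128274   0.22046535]
818 [[0.505, -0.423, 0.088], [0.512, -0.412, 0.112], [0.525, -0.403, 0.117]]
to (0.5817, -0.3118, 0.15, 108) [0.1    0.1197 0.0679] [  0.2   0.1 -18. ]
to (0.5817, -0.3118, 0.014, 108) [0.1002 0.1191 0.2039] [  0.2   0.1 -18. ]
```

>>> servo_tool:
  motion:
    - [0.75,0.1,0.119,0.068,0,0,-18]
    - [0.75,0.1,0.119,0.068,0,0,-18]
    - [0.75,0.1,0.119,0.068,0,0,-18]
    - [0.75,0.1,0.119,0.068,0,0,-18]
    - [0.75,0.1,0.119,0.068,0,0,-18]

```text
clock: 7.25
position: [0.5785, -0.3115, 0.1465]
ee_rot: [0.588, 0.809, -0.0, -0.001]
ft_force: [-0.4, -0.5, 0.3]
grip_width: 0.747
```

```bash
python3 - <<'E'
from h import *
p,d,W,o=cloud("top"); print(o["position"])
v,u=np.mgrid[:400,:640]
m=(d>0)&(W[...,2]>.1)&(W[...,2]<.15)&(u>440)&(u<475)&(v>215)&(v<265)
print(m.sum(),np.round(np.percentile(W[m],[5,50,95],axis=0),3).tolist() if m.any() else "")
cv2.imwrite("pics/t2.png",cv2.resize(p[150:300,330:480],None,fx=4,fy=4))
p,d,W,o=cloud("wrist")
rects(W,(d>0)&(W[...,2]>.025)&(W[...,2]<.06)&(W[...,0]>.35)&(W[...,0]<.65)&(W[...,1]>-.36)&(W[...,1]<-.07),300)
to(.5817,-.3118,.014,108)
E
```

```text
[ 0.57852858 -0.31154646  0.14652648]
41 [[0.509, -0.425, 0.104], [0.514, -0.416, 0.112], [0.525, -0.407, 0.119]]
rect c [ 423.9 -225.8] size [50.5 37.2] yaw_long -10.6 z [36.2 49.3 50.4] px [ 456    0  108   78 5108]
rect c [ 424.2 -133.4] size [50.9 38.5] yaw_long 1.7 z [30.6 48.4 50.2] px [ 569   27   71   92 4504]
rect c [ 497.3 -310.5] size [38.2 38.1] yaw_long 45.8 z [37.8 39.  40.9] px [ 326   69   54   56 2276]
rect c [ 502.2 -224.8] size [37.8 37.8] yaw_long -71.8 z [37.3 38.9 40.9] px [ 429  114   54   51 2156]
rect c [ 499.7 -134.5] size [50.1 38.6] yaw_long 2.1 z [33.5 49.2 50.4] px [ 519  133   96   80 4569]
rect c [ 581.6 -312.4] size [51.  36.1] yaw_long 17.9 z [34.6 35.6 36.5] px [ 292  167   46   62 2744]
rect c [ 582.9 -225.7] size [50.7 36.9] yaw_long 15.5 z [34.  49.3 50.3] px [ 386  199   60   68 2930]
rect c [ 583.9 -134.6] size [51.  38.2] yaw_long 2.6 z [32.3 49.1 50.3] px [ 474  227   80   74 3698]
to (0.5817, -0.3118, 0.014, 108) [-0.0003  0.0036  0.1335] [-0.   0.  -0.1]
```

View pics/t2.png

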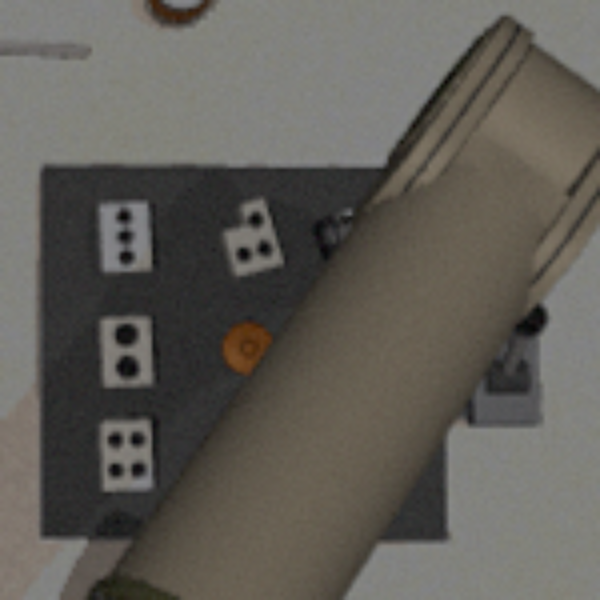

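>>> servo_tool:
  motion:
    - [0.75,0,0.003,0.05,0,0,0]
    - [0.75,0,0.003,0.09,0,0,0]
    - [0.75,0,0.003,0.115,0,0,0]
    - [0.75,0,0.003,0.132,0,0,0]
    - [0.75,0,0.003,0.132,0,0,0]
    - [0.2,0,0.003,0.132,0,0,0]
    - [0.2,0,0.003,0.132,0,0,0]
    - [0.2,0,0.003,0.132,0,0,0]
    - [0.2,0,0.003,0.132,0,0,0]
    - [0.2,0,0.003,0.132,0,0,0]
    - [0.2,0,0.003,0.132,0,0,0]
  grip_force: 50

```text
clock: 8.72
position: [0.5829, -0.3108, 0.0169]
ee_rot: [0.588, 0.809, 0.0, 0.001]
ft_force: [-0.6, 1.4, 7.1]
grip_width: 0.405
```

```bash
python3 - <<'E'
from h import *
to(.59,.25,.19,90);to(.59,.25,.028,90)
E
```

```text
to (0.59, 0.25, 0.19, 90) [ 0.5309  0.1802 -0.1736] [ 0.1  0.1 18. ]
to (0.59, 0.25, 0.028, 90) [ 0.5312  0.1799 -0.0116] [ 0.1  0.1 18. ]
```

>>> servo_tool:
  motion:
    - [0.2,0,0,-0.06,0,0,0]
    - [0.2,0,0,-0.12,0,0,0]
    - [0.2,0,0,-0.17,0,0,0]
    - [0.2,0,0,-0.17,0,0,0]

```text
clock: 9.22
position: [0.5837, -0.3115, 0.1905]
ee_rot: [0.588, 0.809, 0.001, 0.004]
ft_force: [0.3, -1.0, -1.3]
grip_width: 0.406
```

Held (0.406). Commanded pose is now 0.17 up; move to the tray.

>>> servo_tool:
  motion:
    - [0.2,0.531,0.18,0,0,0,18]
    - [0.2,0.531,0.18,0,0,0,18]
    - [0.2,0.531,0.18,0,0,0,18]
    - [0.2,0.531,0.18,0,0,0,18]
    - [0.2,0.531,0.18,0,0,0,18]
    - [0.2,0.531,0.18,0,0,0,18]
    - [0.2,0.531,0.18,0,0,0,18]
    - [0.2,0.531,0.18,0,0,0,18]
    - [0.2,0.531,0.18,0,0,0,18]
    - [0.2,0.531,0.18,0,0,0,18]
    - [0.2,0.531,0.18,0,0,0,18]

```text
clock: 10.6
position: [0.5889, 0.2499, 0.1844]
ee_rot: [0.707, 0.707, -0.001, 0.0]
ft_force: [0.1, -0.8, 0.2]
grip_width: 0.405
```

```bash
python3 - <<'E'
from h import *
p,d,W,o=cloud("wrist"); cv2.imwrite("pics/w4.png",p)
print(o["position"],o["grip_width"]); to(.59,.25,.028,90)
E
```

```text
[0.58894205 0.24986151 0.18441524] 0.40507701528790574
to (0.59, 0.25, 0.028, 90) [0.0012 0.0008 0.1568] [-0.   0.1 -0.1]
```

View pics/w4.png

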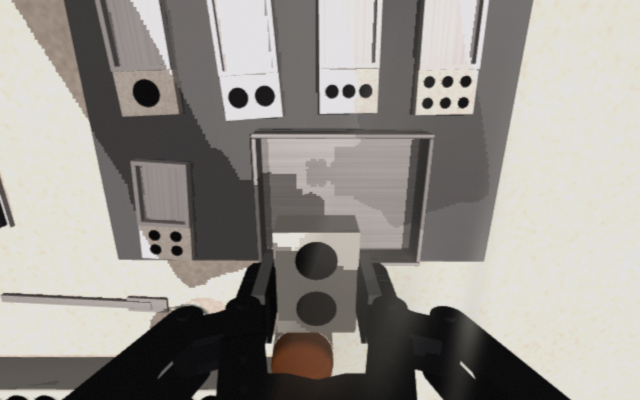

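>>> servo_tool:
  motion:
    - [0.2,0,0,0.06,0,0,0]
    - [0.2,0,0,0.11,0,0,0]
    - [0.2,0,0,0.145,0,0,0]
    - [0.2,0,0,0.157,0,0,0]
    - [0.2,0,0,0.157,0,0,0]
    - [0.6,0,0,0.157,0,0,0]
    - [0.6,0,0,0.157,0,0,0]
    - [0.6,0,0,0.157,0,0,0]
    - [0.6,0,0,0.11,0,0,0]
    - [0.6,0,0,0.05,0,0,0]
    - [0.75,0,0,-0.02,0,0,0]
    - [0.75,0,0,-0.02,0,0,0]

```text
clock: 12.15
position: [0.5915, 0.251, 0.2111]
ee_rot: [0.707, 0.707, 0.004, 0.001]
ft_force: [0.3, -0.1, -1.4]
grip_width: 0.751
```

```bash
python3 - <<'E'
from h import *
p,d,W,o=cloud("top"); cv2.imwrite("pics/t3.png",cv2.resize(p[170:295,165:480],None,fx=2.5,fy=2.5,interpolation=cv2.INTER_CUBIC))
v,u=np.mgrid[:400,:640]
m=(d>0)&(W[...,2]>.1)&(W[...,2]<.15)&(u>440)&(u<475)&(v>215)&(v<265); print("knob",m.sum(),np.round(np.percentile(W[m],[5,50,95],axis=0),3).tolist())
for a,b in((.045,.06),(.06,.08),(.08,.1)):
    P=W[(d>0)&(u>442)&(u<475)&(v>220)&(v<265)&(W[...,2]>a)&(W[...,2]<=b)]
    if len(P): print(a,b,len(P),np.round(np.median(P,axis=0),3))
print(o["position"]); to(.5765,-.2275,.19,105); to(.5765,-.2275,.026,105)
E
```

```text
knob 68 [[0.509, -0.424, 0.103], [0.519, -0.413, 0.112], [0.529, -0.404, 0.118]]
0.045 0.06 37 [ 0.484 -0.413  0.047]
0.06 0.08 17 [ 0.497 -0.413  0.07 ]
0.08 0.1 10 [ 0.505 -0.413  0.086]
[0.59148159 0.25100997 0.21105021]
to (0.5765, -0.2275, 0.19, 105) [-0.4785 -0.014   0.0175] [  0.3  -0.1 -15. ]
to (0.5765, -0.2275, 0.026, 105) [-0.479  -0.0148  0.1815] [  0.3  -0.1 -15. ]
```

View pics/t3.png

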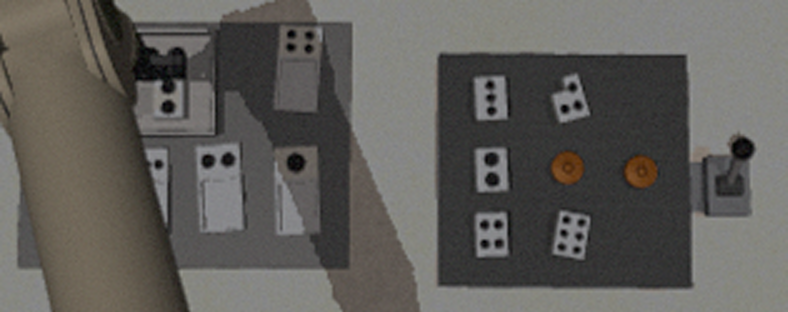

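>>> servo_tool:
  motion:
    - [0.75,-0.479,-0.014,0.018,0,0,-15]
    - [0.75,-0.479,-0.014,0.018,0,0,-15]
    - [0.75,-0.479,-0.014,0.018,0,0,-15]
    - [0.75,-0.479,-0.014,0.018,0,0,-15]
    - [0.75,-0.479,-0.014,0.018,0,0,-15]
    - [0.75,-0.479,-0.014,0.018,0,0,-15]
    - [0.75,-0.479,-0.014,0.018,0,0,-15]
    - [0.75,-0.479,-0.014,0.018,0,0,-15]
    - [0.75,-0.479,-0.014,0.018,0,0,-15]
    - [0.75,-0.479,-0.014,0.018,0,0,-15]

```text
clock: 13.45
position: [0.5748, -0.2276, 0.186]
ee_rot: [0.609, 0.793, -0.0, -0.001]
ft_force: [-0.1, 0.3, 0.8]
grip_width: 0.746
```

```bash
cat >> h.py <<'E'
def look(ylo=-.40,yhi=-.05):
    p,d,W,o=cloud("wrist"); print(o["position"],o["grip_width"])
    rects(W,(d>0)&(W[...,2]>.025)&(W[...,2]<.06)&(W[...,0]>.33)&(W[...,0]<.68)&(W[...,1]>ylo)&(W[...,1]<yhi),300)
    return p,d,W,o
E
python3 - <<'E'
from h import *
look(); to(.5765,-.2275,.026,105)
E
```

```text
[ 0.57481286 -0.22755762  0.18604264] 0.746077890509992
rect c [ 489.3 -393.1] size [52.2 13.7] yaw_long 0.0 z [29.6 37.  42.4] px [ 127    0   33   67 1741]
rect c [ 432.4 -227.4] size [36.  32.5] yaw_long 79.0 z [44.1 49.4 50.5] px [ 333    0   65   47 1958]
rect c [ 424.4 -133.2] size [50.7 37.2] yaw_long 1.6 z [37.1 49.3 50.5] px [ 442    0   81   76 4228]
rect c [ 497.7 -309.9] size [38.1 37.7] yaw_long 7.4 z [37.7 38.9 40.8] px [ 220   46   47   50 1854]
rect c [ 502.1 -223.9] size [37.6 37.5] yaw_long 15.3 z [37.8 39.  40.9] px [ 320   81   45   47 1674]
rect c [ 499.7 -134.2] size [49.9 37.1] yaw_long 2.4 z [39.9 49.5 50.5] px [ 411   96   69   69 3195]
rect c [ 582.8 -225.7] size [50. 36.] yaw_long 15.3 z [46.1 49.5 50.4] px [ 295  163   42   60 2076]
rect c [ 583.9 -134.1] size [50.7 37. ] yaw_long 2.4 z [35.9 49.4 50.4] px [ 381  185   60   65 2651]
to (0.5765, -0.2275, 0.026, 105) [-0.0011  0.0013  0.1603] [-0.1 -0.1  0.1]
```

>>> servo_tool:
  motion:
    - [0.75,-0.001,0.001,0.06,0,0,0]
    - [0.75,-0.001,0.001,0.11,0,0,0]
    - [0.75,-0.001,0.001,0.145,0,0,0]
    - [0.75,-0.001,0.001,0.158,0,0,0]
    - [0.75,-0.001,0.001,0.158,0,0,0]
    - [0.2,-0.001,0.001,0.158,0,0,0]
    - [0.2,-0.001,0.001,0.158,0,0,0]
    - [0.2,-0.001,0.001,0.158,0,0,0]
    - [0.2,-0.001,0.001,0.158,0,0,0]
    - [0.2,-0.001,0.001,0.158,0,0,0]
    - [0.2,-0.001,0.001,0.1,0,0,0]
    - [0.2,-0.001,0.001,0.04,0,0,0]
    - [0.2,-0.001,0.001,-0.01,0,0,0]
    - [0.2,-0.001,0.001,-0.01,0,0,0]

```text
clock: 15.25
position: [0.5782, -0.2304, 0.2024]
ee_rot: [0.609, 0.793, 0.002, 0.004]
ft_force: [0.8, -0.4, -1.8]
grip_width: 0.406
```

```bash
python3 - <<'E'
from h import *
to(.635,.32,.2,90)
E
```

```text
to (0.635, 0.32, 0.2, 90) [0.5172 0.1969 0.002 ] [ 0.4  0.1 15. ]
```

>>> servo_tool:
  motion:
    - [0.2,0.524,0.173,0,0,0,15]
    - [0.2,0.524,0.173,0,0,0,15]
    - [0.2,0.524,0.173,0,0,0,15]
    - [0.2,0.524,0.173,0,0,0,15]
    - [0.2,0.524,0.173,0,0,0,15]
    - [0.2,0.524,0.173,0,0,0,15]
    - [0.2,0.524,0.173,0,0,0,15]
    - [0.2,0.524,0.173,0,0,0,15]
    - [0.2,0.524,0.173,0,0,0,15]
    - [0.2,0.524,0.173,0,0,0,15]
    - [0.2,0.524,0.173,0,0,0,15]

```text
clock: 16.62
position: [0.6079, 0.3209, 0.1965]
ee_rot: [0.707, 0.707, -0.001, 0.0]
ft_force: [-0.4, -0.9, -1.2]
grip_width: 0.404
```

```bash
python3 - <<'E'
from h import *
p,d,W,o=look(.15,.42); M=cam2w("wrist",o); cv2.imwrite("pics/w5.png",p)
to(.61,.32,.026,90); to(.61,.32,.2,90)
wells(p,W,M,o,.016,(350,750,100,420),wmin=110)
rects(W,(d>0)&(W[...,2]>.0105)&(W[...,2]<.022)&(W[...,0]<.55)&(W[...,0]>.4)&(W[...,1]>.1)&(W[...,1]<.42),300)
E
```

```text
[0.60788603 0.32090604 0.19649592] 0.4040513967179056
rect c [607.4 272.6] size [158.2 127.8] yaw_long 90.0 z [27.6 39.5 41. ] px [ 172  109  180  134 3698]
rect c [588.9 251.4] size [50.  36.6] yaw_long 0.7 z [29.6 30.6 31.5] px [ 221  132   43   53 2062]
to (0.61, 0.32, 0.026, 90) [0.0002 0.0018 0.1709] [-0.   0.1 -0.1]
to (0.61, 0.32, 0.2, 90) [-0.      0.0018 -0.0031] [-0.   0.1 -0.1]
white [492.  365.7] size [75.7 53.5] yaw 0.3 discs [[519, 350], [519, 382], [519, 366], [501, 365], [501, 349], [501, 381]] mean [509.8 365.6]
white [491.  277.9] size [74.4 54.1] yaw 1.0 discs [[509, 263], [509, 293], [509, 279], [482, 256], [471, 256], [461, 256]] mean [490.2 267.4]
white [492.8 189.8] size [82.4 53.6] yaw 5.3 discs [[515, 179], [513, 203]] mean [513.7 191.2]
rect c [490.9 112.7] size [76.3 26.1] yaw_long 1.0 z [11.3 16.3 18.3] px [  62    0   48   93 2237]
rect c [492.1 190.5] size [81.6 53.4] yaw_long 4.1 z [11.  16.4 18.4] px [ 129    0   81   99 4673]
rect c [490.5 278.7] size [75.1 52.2] yaw_long 0.7 z [11.  16.4 18.3] px [ 236    0   64   92 4310]
rect c [490.9 365.7] size [76.3 52.5] yaw_long 1.0 z [11.  16.4 18.3] px [ 337    0   62   93 4410]
```

>>> servo_tool:
  motion:
    - [0.2,-0.015,0.002,0.02,0,0,0]
    - [0.2,-0.015,0.002,0.07,0,0,0]
    - [0.2,-0.015,0.002,0.12,0,0,0]
    - [0.2,-0.015,0.002,0.155,0,0,0]
    - [0.2,-0.015,0.002,0.171,0,0,0]
    - [0.2,-0.015,0.002,0.171,0,0,0]
    - [0.51,-0.015,0.002,0.171,0,0,0]
    - [0.51,-0.015,0.002,0.171,0,0,0]
    - [0.51,-0.015,0.002,0.171,0,0,0]
    - [0.51,-0.015,0.002,0.12,0,0,0]
    - [0.75,-0.015,0.002,0.06,0,0,0]
    - [0.75,-0.015,0.002,0,0,0,0]
    - [0.75,-0.015,0.002,0,0,0,0]

```text
clock: 18.3
position: [0.6125, 0.3074, 0.2035]
ee_rot: [0.707, 0.707, 0.005, 0.001]
ft_force: [0.1, 1.2, -0.6]
grip_width: 0.75
```

```bash
python3 - <<'E'
from h import *
p,d,W,o=look(.15,.42)
cv2.imwrite("pics/w6.png",p)
to(.584,-.134,.2,92.4)
E
```

```text
[0.61247216 0.30736513 0.20350145] 0.7497187415578799
rect c [607.2 272.6] size [158.2 127.4] yaw_long 89.9 z [28.7 39.3 41. ] px [ 187  102  178  132 4249]
rect c [589.1 251.3] size [50.4 36.3] yaw_long 0.8 z [29.6 30.6 31.6] px [ 236  124   42   54 2001]
rect c [616.8 306.2] size [50.6 35.9] yaw_long -0.0 z [43.2 44.5 45.5] px [ 295  153   39   56 1799]
to (0.584, -0.134, 0.2, 92.4) [-0.441  -0.0269 -0.0012] [ 0.2 -0.2 -2.4]
```

View pics/w6.png

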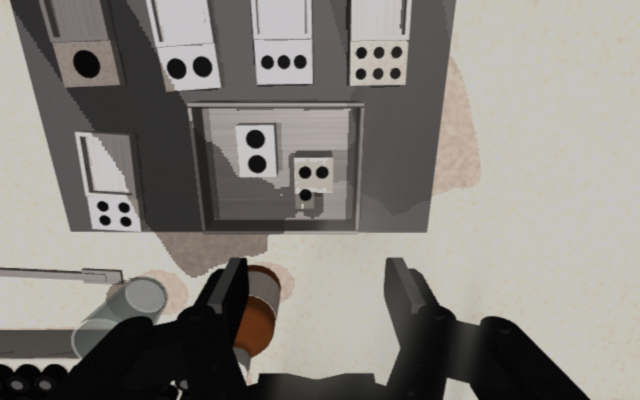

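>>> servo_tool:
  motion:
    - [0.75,-0.441,-0.027,0,0,0,-2.4]
    - [0.75,-0.441,-0.027,0,0,0,-2.4]
    - [0.75,-0.441,-0.027,0,0,0,-2.4]
    - [0.75,-0.441,-0.027,0,0,0,-2.4]
    - [0.75,-0.441,-0.027,0,0,0,-2.4]
    - [0.75,-0.441,-0.027,0,0,0,-2.4]
    - [0.75,-0.441,-0.027,0,0,0,-2.4]
    - [0.75,-0.441,-0.027,0,0,0,-2.4]
    - [0.75,-0.441,-0.027,0,0,0,-2.4]
    - [0.75,-0.441,-0.027,0,0,0,-2.4]

```text
clock: 19.6
position: [0.583, -0.1323, 0.1966]
ee_rot: [0.691, 0.723, -0.0, -0.001]
ft_force: [-0.2, -0.4, -1.0]
grip_width: 0.752
```

```bash
python3 - <<'E'
from h import *
look(); to(.584,-.134,.026,92.4)
E
```

```text
[ 0.58299443 -0.13228934  0.19656468] 0.751842679518497
rect c [ 440.2 -228.5] size [36.3 16.9] yaw_long 79.6 z [31.5 48.8 50.4] px [174   0  58  23 890]
rect c [ 442.9 -132.4] size [35.9 13.9] yaw_long -88.1 z [37.7 49.3 50.4] px [ 301    0   47   26 1145]
rect c [ 480.6 -392.7] size [69.9 14.1] yaw_long -0.8 z [27.7 36.1 38.1] px [   0    2   36   91 2189]
rect c [ 497.9 -309.7] size [38.5 38.4] yaw_long 15.6 z [36.5 38.8 40.7] px [  89   50   52   49 1902]
rect c [ 500. -134.] size [49.6 36. ] yaw_long 2.5 z [48.6 49.6 50.6] px [ 296   55   45   64 2778]
rect c [ 502.4 -223.8] size [38.  37.9] yaw_long 75.2 z [37.6 38.9 40.9] px [ 191   62   47   47 1678]
rect c [ 583.8 -134.1] size [50.1 36. ] yaw_long 2.3 z [48.2 49.5 50.4] px [ 294  153   41   58 2289]
to (0.584, -0.134, 0.026, 92.4) [-0.0018  0.001   0.1708] [-0.  -0.   0.1]
```

>>> servo_tool:
  motion:
    - [0.75,-0.001,0,0.06,0,0,0]
    - [0.75,-0.001,0,0.12,0,0,0]
    - [0.75,-0.001,0,0.155,0,0,0]
    - [0.75,-0.001,0,0.17,0,0,0]
    - [0.75,-0.001,0,0.17,0,0,0]
    - [0.2,-0.001,0,0.17,0,0,0]
    - [0.2,-0.001,0,0.17,0,0,0]
    - [0.2,-0.001,0,0.17,0,0,0]
    - [0.2,-0.001,0,0.17,0,0,0]
    - [0.2,-0.001,0,0.17,0,0,0]

```text
clock: 20.9
position: [0.5842, -0.1354, 0.0292]
ee_rot: [0.692, 0.722, 0.001, 0.001]
ft_force: [-1.9, 0.3, 6.8]
grip_width: 0.412
```

```bash
python3 - <<'E'
from h import *
print(monitor.get_obs()["position"],monitor.get_obs()["grip_width"])
to(.457,.2785,.15,90.8)
E
```

```text
[ 0.5841883  -0.13544679  0.029151  ] 0.41170922694501155
to (0.457, 0.2785, 0.15, 90.8) [ 0.4189 -0.1095 -0.1212] [ 0.2 -0.   1.6]
```

>>> servo_tool:
  motion:
    - [0.2,0,0,-0.06,0,0,0]
    - [0.2,0,0,-0.12,0,0,0]
    - [0.2,0.06,-0.01,-0.12,0,0,1.6]
    - [0.2,0.419,-0.11,-0.12,0,0,1.6]
    - [0.2,0.419,-0.11,-0.12,0,0,1.6]
    - [0.2,0.419,-0.11,-0.12,0,0,1.6]
    - [0.2,0.419,-0.11,-0.12,0,0,1.6]
    - [0.2,0.419,-0.11,-0.12,0,0,1.6]
    - [0.2,0.419,-0.11,-0.12,0,0,1.6]
    - [0.2,0.419,-0.11,-0.12,0,0,1.6]
    - [0.2,0.419,-0.11,-0.12,0,0,1.6]
    - [0.2,0.419,-0.11,-0.12,0,0,1.6]

```text
clock: 22.4
position: [0.4564, 0.2773, 0.1476]
ee_rot: [0.703, 0.711, 0.0, 0.0]
ft_force: [0.5, 0.0, -1.1]
grip_width: 0.41
```

```bash
python3 - <<'E'
from h import *
p,d,W,o=cloud("wrist"); cv2.imwrite("pics/w7.png",p); print(o["position"],o["grip_width"])
m=(d>0)&(W[...,2]>.13)&(W[...,2]<.19)&(abs(W[...,1]-o["position"][1])<.017)
rects(W,m,300); M=cam2w("wrist",o)
wells(p,W,M,o,o["position"][2]+.020,(350,750,100,420),wmin=100)
rects(W,(d>0)&(W[...,2]>.0105)&(W[...,2]<.022)&(W[...,0]<.55)&(W[...,0]>.4)&(W[...,1]>.1)&(W[...,1]<.42),300)
to(.457,.2785,.026,90.8)
E
```

```text
[0.45635404 0.27725908 0.14763375] 0.4103403293721127
rect c [456.6 277.3] size [52.4 34. ] yaw_long 0.0 z [152.6 167.9 168.7] px [  275   210    84   129 10073]
white [478.1 195. ] size [32.4 25.1] yaw -4.4 discs [] mean 
white [421.3 237.2] size [46.9 23.8] yaw 4.4 discs [[437, 233], [436, 244], [417, 231]] mean [429.9 235.9]
white [432.9 194.6] size [73.9 36. ] yaw 11.3 discs [[457, 205], [456, 188], [456, 201], [455, 199], [456, 185], [455, 187], [454, 186], [454, 206], [454, 202], [453, 199], [453, 184], [452, 203], [452, 200], [451, 192], [451, 204], [450, 201], [449, 204], [449, 195], [450, 187], [445, 201], [447, 192], [445, 184], [435, 196], [429, 183], [421, 182], [417, 182], [414, 189]] mean [446.6 194. ]
rect c [477.4 112.5] size [105.3  25.8] yaw_long 0.5 z [10.9 16.3 18.5] px [ 102  149   53  114 2574]
rect c [450.4 278.2] size [53.4 52.2] yaw_long 0.6 z [10.6 11.5 18.9] px [ 286  150   63   60 2238]
rect c [477.1 365.3] size [104.8  52.8] yaw_long 1.0 z [10.8 16.4 18.6] px [ 382  153   72  112 5331]
rect c [481.1 189.8] size [105.   52.7] yaw_long 4.1 z [10.8 16.3 18.5] px [ 176  154   79  114 5267]
to (0.457, 0.2785, 0.026, 90.8) [0.0011 0.0007 0.1216] [ 0.  -0.  -0.2]
```

View pics/w7.png

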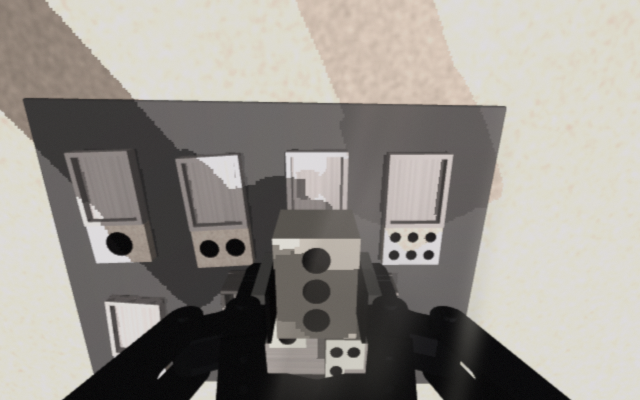

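>>> servo_tool:
  motion:
    - [0.2,0.001,0.001,0.05,0,0,0]
    - [0.2,0.001,0.001,0.09,0,0,0]
    - [0.2,0.001,0.001,0.11,0,0,0]
    - [0.2,0.001,0.001,0.118,0,0,0]
    - [0.2,0.001,0.001,0.123,0,0,0]
    - [0.2,0.001,0.001,0.123,0,0,0]

```text
clock: 23.2
position: [0.457, 0.2798, 0.0249]
ee_rot: [0.702, 0.712, 0.0, 0.0]
ft_force: [-0.1, 0.1, -1.2]
grip_width: 0.412
```

>>> servo_tool:
  motion:
    - [0.65,0,0,0,0,0,0]
    - [0.65,0,0,0,0,0,0]
    - [0.65,0,0,0,0,0,0]
    - [0.65,0,0,-0.05,0,0,0]
    - [0.75,0,0,-0.11,0,0,0]
    - [0.75,0,0,-0.16,0,0,0]
    - [0.75,0,0,-0.17,0,0,0]

```text
clock: 24.08
position: [0.4579, 0.2807, 0.198]
ee_rot: [0.702, 0.712, 0.003, -0.0]
ft_force: [0.0, 0.5, -1.3]
grip_width: 0.75
```

```bash
python3 - <<'E'
from h import *
look(.05,.42)
to(.5,-.134,.19,92.4)
E
```

```text
[0.45794552 0.28065133 0.19799309] 0.749743089881286
rect c [456.7 280.4] size [50.4 36. ] yaw_long 1.1 z [43.3 44.5 45.5] px [ 295  150   40   56 2175]
rect c [607.5 273. ] size [157.9 130.2] yaw_long 89.8 z [27.4 35.9 40.7] px [ 231  253  153  107 3797]
rect c [588.9 251.3] size [52.1 35.8] yaw_long 0.4 z [29.6 30.6 31.5] px [ 270  270   34   43 1396]
rect c [616.6 306.3] size [51.6 35.7] yaw_long -0.1 z [32.6 44.4 45.3] px [ 320  292   35   50 1433]
to (0.5, -0.134, 0.19, 92.4) [-0.415   0.0368  0.0059] [ 0.2 -0.2 -1.6]
```

>>> servo_tool:
  motion:
    - [0.75,-0.415,0.037,0,0,0,-1.6]
    - [0.75,-0.415,0.037,0,0,0,-1.6]
    - [0.75,-0.415,0.037,0,0,0,-1.6]
    - [0.75,-0.415,0.037,0,0,0,-1.6]
    - [0.75,-0.415,0.037,0,0,0,-1.6]
    - [0.75,-0.415,0.037,0,0,0,-1.6]
    - [0.75,-0.415,0.037,0,0,0,-1.6]
    - [0.75,-0.415,0.037,0,0,0,-1.6]
    - [0.75,-0.415,0.037,0,0,0,-1.6]
    - [0.75,-0.415,0.037,0,0,0,-1.6]

```text
clock: 25.38
position: [0.4991, -0.1333, 0.1937]
ee_rot: [0.691, 0.722, -0.0, -0.0]
ft_force: [0.3, 0.9, -0.1]
grip_width: 0.753
```

```bash
python3 - <<'E'
from h import *
look(); to(.5,-.134,.027,92.4)
E
```

```text
[ 0.49913    -0.13326139  0.1937263 ] 0.7531011713163964
rect c [ 423.7 -225.7] size [50.1 36.9] yaw_long -10.8 z [45.6 49.4 50.5] px [ 183   55   58   73 3188]
rect c [ 424.5 -132.7] size [50.1 35.6] yaw_long 1.5 z [48.6 49.6 50.5] px [ 299   66   45   64 2739]
rect c [ 480.3 -392.6] size [69.5 14.8] yaw_long -0.1 z [28.2 36.7 40.1] px [  12  109   42   77 2106]
rect c [ 497.3 -309.9] size [38.4 38.3] yaw_long -34.9 z [35.5 38.8 40.6] px [ 104  150   47   42 1501]
rect c [ 499.6 -134. ] size [50.3 36. ] yaw_long 2.2 z [48.2 49.5 50.5] px [ 295  153   41   59 2334]
rect c [ 501.9 -224. ] size [38.  37.7] yaw_long -86.9 z [37.2 38.9 40.8] px [ 198  159   43   41 1364]
to (0.5, -0.134, 0.027, 92.4) [-0.0007  0.0009  0.1669] [-0.  -0.   0.1]
```

>>> servo_tool:
  motion:
    - [0.75,0,0,0.06,0,0,0]
    - [0.75,0,0,0.12,0,0,0]
    - [0.75,0,0,0.152,0,0,0]
    - [0.75,0,0,0.167,0,0,0]
    - [0.75,0,0,0.167,0,0,0]
    - [0.2,0,0,0.167,0,0,0]
    - [0.2,0,0,0.167,0,0,0]
    - [0.2,0,0,0.167,0,0,0]
    - [0.2,0,0,0.167,0,0,0]
    - [0.2,0,0,0.167,0,0,0]

```text
clock: 26.68
position: [0.5004, -0.1347, 0.0288]
ee_rot: [0.692, 0.722, 0.001, 0.001]
ft_force: [-1.7, 0.4, 6.4]
grip_width: 0.411
```

```bash
python3 - <<'E'
from h import *
to(.462,.1885,.15,94.2)
E
```

```text
to (0.462, 0.1885, 0.15, 94.2) [ 0.3246 -0.0246 -0.1211] [ 0.2 -0.  -1.8]
```

>>> servo_tool:
  motion:
    - [0.2,0,0,-0.06,0,0,0]
    - [0.2,0,0,-0.12,0,0,0]
    - [0.2,0.06,-0.005,-0.12,0,0,-1.8]
    - [0.2,0.325,-0.025,-0.12,0,0,-1.8]
    - [0.2,0.325,-0.025,-0.12,0,0,-1.8]
    - [0.2,0.325,-0.025,-0.12,0,0,-1.8]
    - [0.2,0.325,-0.025,-0.12,0,0,-1.8]
    - [0.2,0.325,-0.025,-0.12,0,0,-1.8]
    - [0.2,0.325,-0.025,-0.12,0,0,-1.8]
    - [0.2,0.325,-0.025,-0.12,0,0,-1.8]

```text
clock: 27.92
position: [0.4613, 0.1871, 0.1476]
ee_rot: [0.682, 0.732, 0.0, 0.0]
ft_force: [0.1, -0.4, -1.2]
grip_width: 0.409
```

```bash
cat >> h.py <<'E'
def inhand():
    p,d,W,o=cloud("wrist"); t=o["position"]; print(t,o["grip_width"])
    rects(W,(d>0)&(W[...,2]>t[2]+.012)&(W[...,2]<t[2]+.035)&(abs(W[...,1]-t[1])<.02),300)
E
python3 - <<'E'
from h import *
inhand(); to(.462,.1885,.0255,94.2)
E
```

```text
[0.46128005 0.18707805 0.14760297] 0.40869088792428593
rect c [460.6 187.8] size [51.1 40.2] yaw_long 4.1 z [167.3 168.3 169.4] px [ 266  228  105  110 9786]
to (0.462, 0.1885, 0.0255, 94.2) [0.0014 0.0008 0.1221] [ 0.  -0.  -0.2]
```

>>> servo_tool:
  motion:
    - [0.2,0,0.001,0.05,0,0,0]
    - [0.2,0,0.001,0.09,0,0,0]
    - [0.2,0,0.001,0.11,0,0,0]
    - [0.2,0,0.001,0.118,0,0,0]
    - [0.2,0,0.001,0.123,0,0,0]
    - [0.2,0,0.001,0.123,0,0,0]
    - [0.65,0,0.001,0.123,0,0,0]
    - [0.65,0,0.001,0.123,0,0,0]
    - [0.65,0,0.001,0.123,0,0,0]
    - [0.65,0,0.001,0.07,0,0,0]
    - [0.75,0,0.001,0.01,0,0,0]
    - [0.75,0,0.001,-0.04,0,0,0]
    - [0.75,0,0.001,-0.045,0,0,0]

```text
clock: 29.6
position: [0.4634, 0.1899, 0.1959]
ee_rot: [0.681, 0.732, 0.003, 0.0]
ft_force: [0.6, 0.4, -0.7]
grip_width: 0.754
```

```bash
python3 - <<'E'
from h import *
look(.05,.42)
to(.4245,-.133,.19,91.5)
E
```

```text
[0.4634288  0.18987205 0.19591942] 0.753852359805119
rect c [461.6 189.5] size [50.3 36. ] yaw_long 4.1 z [43.4 44.5 45.5] px [ 295  149   41   57 2223]
rect c [457.2 280.3] size [50.7 36.9] yaw_long 0.8 z [36.8 44.5 45.5] px [ 387  150   51   59 2453]
rect c [607.3 272.7] size [157.9 129.8] yaw_long 89.9 z [27.4 36.6 40.7] px [ 306  250  161  112 3310]
rect c [588.9 251.4] size [52.1 36.2] yaw_long 0.8 z [29.5 30.6 31.5] px [ 345  270   38   43 1411]
to (0.4245, -0.133, 0.19, 91.5) [-0.319  -0.0616  0.0034] [ 0.2 -0.2  2.7]
```

Block2 seated. Block4 next.

>>> servo_tool:
  motion:
    - [0.75,-0.319,-0.061,0,0,0,2.7]
    - [0.75,-0.319,-0.061,0,0,0,2.7]
    - [0.75,-0.319,-0.061,0,0,0,2.7]
    - [0.75,-0.319,-0.061,0,0,0,2.7]
    - [0.75,-0.319,-0.061,0,0,0,2.7]
    - [0.75,-0.319,-0.061,0,0,0,2.7]
    - [0.75,-0.319,-0.061,0,0,0,2.7]
    - [0.75,-0.319,-0.061,0,0,0,2.7]

```text
clock: 30.65
position: [0.4242, -0.1318, 0.1918]
ee_rot: [0.697, 0.717, -0.0, -0.0]
ft_force: [0.2, 0.6, 0.8]
grip_width: 0.748
```

```bash
python3 - <<'E'
from h import *
look(); to(.4245,-.133,.027,91.5)
E
```

```text
[ 0.42423312 -0.13184085  0.19182717] 0.7475352563620214
rect c [ 423.7 -225.5] size [51.1 36.6] yaw_long -10.8 z [38.1 49.4 50.4] px [ 188  146   53   66 2709]
rect c [ 424.2 -132.8] size [50.3 35.9] yaw_long 1.1 z [48.2 49.5 50.4] px [ 295  153   41   59 2359]
rect c [ 480.  -392.6] size [70.  14.8] yaw_long -0.0 z [28.1 36.7 39.8] px [  32  192   37   69 1706]
rect c [ 497.6 -309.7] size [38.4 37.7] yaw_long -33.9 z [33.6 38.7 40.5] px [ 116  227   44   38 1255]
rect c [ 499.5 -225.4] size [38.3 32.4] yaw_long -55.6 z [34.9 38.9 41.1] px [ 203  233   40   37 1020]
to (0.4245, -0.133, 0.027, 91.5) [-0.001   0.0003  0.1649] [-0.   0.   0.1]
```

>>> servo_tool:
  motion:
    - [0.75,-0.001,0,0.06,0,0,0]
    - [0.75,-0.001,0,0.12,0,0,0]
    - [0.75,-0.001,0,0.15,0,0,0]
    - [0.75,-0.001,0,0.165,0,0,0]
    - [0.75,-0.001,0,0.165,0,0,0]
    - [0.2,-0.001,0,0.165,0,0,0]
    - [0.2,-0.001,0,0.165,0,0,0]
    - [0.2,-0.001,0,0.165,0,0,0]
    - [0.2,-0.001,0,0.165,0,0,0]
    - [0.2,-0.001,0,0.165,0,0,0]

```text
clock: 31.95
position: [0.4251, -0.1342, 0.0282]
ee_rot: [0.698, 0.716, 0.001, 0.0]
ft_force: [-1.4, 1.4, 6.7]
grip_width: 0.411
```

```bash
python3 - <<'E'
from h import *
to(.606,.0985,.15,86)
E
```

```text
to (0.606, 0.0985, 0.15, 86) [ 0.228   0.1872 -0.1212] [ 0.1 -0.1  5.5]
```

>>> servo_tool:
  motion:
    - [0.2,0,0,-0.06,0,0,0]
    - [0.2,0,0,-0.12,0,0,0]
    - [0.2,0.05,0.04,-0.12,0,0,5.5]
    - [0.2,0.228,0.187,-0.12,0,0,5.5]
    - [0.2,0.228,0.187,-0.12,0,0,5.5]
    - [0.2,0.228,0.187,-0.12,0,0,5.5]
    - [0.2,0.228,0.187,-0.12,0,0,5.5]
    - [0.2,0.228,0.187,-0.12,0,0,5.5]
    - [0.2,0.228,0.187,-0.12,0,0,5.5]
    - [0.2,0.228,0.187,-0.12,0,0,5.5]

```text
clock: 33.2
position: [0.6048, 0.0971, 0.1478]
ee_rot: [0.732, 0.681, 0.0, -0.0]
ft_force: [0.2, 0.9, -0.7]
grip_width: 0.408
```

```bash
python3 - <<'E'
from h import *
inhand(); p,d,W,o=cloud("wrist")
rects(W,(d>0)&(W[...,2]>.0105)&(W[...,2]<.022)&(W[...,0]<.7)&(W[...,0]>.55)&(W[...,1]>.05)&(W[...,1]<.15),100)
cv2.imwrite("pics/w8.png",p)
to(.606,.0985,.0255,86)
E
```

```text
[0.60482964 0.09707659 0.14780903] 0.40838171432927417
rect c [604.4  96.3] size [51.6 40.1] yaw_long -4.3 z [168. 169. 170.] px [ 262  228  105  111 9889]
rect c [598.9  98.2] size [52.2 51.7] yaw_long 85.9 z [10.6 11.4 18.9] px [ 285  151   63   58 2286]
to (0.606, 0.0985, 0.0255, 86) [0.001  0.001  0.1222] [ 0.  -0.  -0.1]
```

View pics/w8.png

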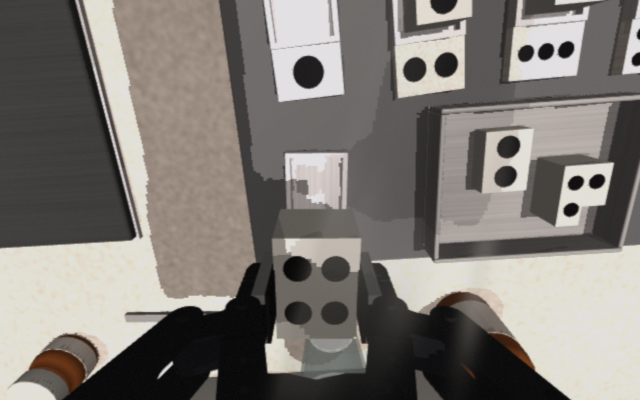

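>>> servo_tool:
  motion:
    - [0.2,0,0.001,0.05,0,0,0]
    - [0.2,0,0.001,0.09,0,0,0]
    - [0.2,0,0.001,0.11,0,0,0]
    - [0.2,0,0.001,0.118,0,0,0]
    - [0.2,0,0.001,0.123,0,0,0]
    - [0.2,0,0.001,0.123,0,0,0]
    - [0.65,0,0.001,0.123,0,0,0]
    - [0.65,0,0.001,0.123,0,0,0]
    - [0.65,0,0.001,0.123,0,0,0]
    - [0.65,0,0.001,0.07,0,0,0]
    - [0.75,0,0.001,0.01,0,0,0]
    - [0.75,0,0.001,-0.04,0,0,0]
    - [0.75,0,0.001,-0.045,0,0,0]

```text
clock: 34.92
position: [0.6079, 0.0979, 0.1961]
ee_rot: [0.732, 0.682, 0.003, 0.001]
ft_force: [-0.8, 0.2, -0.7]
grip_width: 0.749
```

```bash
python3 - <<'E'
from h import *
look(.05,.42)
to(.424,-.2257,.19,79.2)
E
```

```text
[0.60794915 0.0979042  0.19609965] 0.7491282795658742
rect c [474.1 190.2] size [36.9 25.6] yaw_long -86.1 z [35.  44.3 45.6] px [ 392    0   53   34 1572]
rect c [476.2 280.2] size [37.4 13.7] yaw_long 88.1 z [29.8 43.9 45.3] px [500   0  62  19 920]
rect c [607.5 272.5] size [158.9 128.3] yaw_long 89.9 z [27.8 38.  40.9] px [ 413   88  193  147 5800]
rect c [589.1 251.1] size [50.4 37.3] yaw_long 0.6 z [29.4 30.6 31.6] px [ 455  118   46   57 2226]
rect c [616.7 305.7] size [50.7 37.7] yaw_long -0.1 z [31.5 44.2 45.4] px [ 509  144   59   59 2582]
rect c [606.2  98.7] size [50.1 36. ] yaw_long -4.1 z [43.3 44.5 45.4] px [ 297  149   40   57 2216]
to (0.424, -0.2257, 0.19, 79.2) [-0.3359 -0.16    0.0034] [ 0.2 -0.1  6.8]
```

Block4 seated. Last: block6.

>>> servo_tool:
  motion:
    - [0.75,-0.336,-0.16,0,0,0,6.8]
    - [0.75,-0.336,-0.16,0,0,0,6.8]
    - [0.75,-0.336,-0.16,0,0,0,6.8]
    - [0.75,-0.336,-0.16,0,0,0,6.8]
    - [0.75,-0.336,-0.16,0,0,0,6.8]
    - [0.75,-0.336,-0.16,0,0,0,6.8]
    - [0.75,-0.336,-0.16,0,0,0,6.8]
    - [0.75,-0.336,-0.16,0,0,0,6.8]
    - [0.75,-0.336,-0.16,0,0,0,6.8]

```text
clock: 36.1
position: [0.4235, -0.2245, 0.192]
ee_rot: [0.77, 0.638, -0.001, -0.0]
ft_force: [-0.1, 0.6, -0.5]
grip_width: 0.755
```

```bash
python3 - <<'E'
from h import *
look(); to(.424,-.2257,.027,79.2)
E
```

```text
[ 0.42354305 -0.2245303   0.19195398] 0.7545391783464537
rect c [ 423.3 -225.6] size [49.8 35.9] yaw_long -11.0 z [48.2 49.5 50.5] px [ 295  153   41   59 2346]
rect c [ 480.1 -393.1] size [69.8 13.7] yaw_long -0.1 z [28.8 36.9 39.9] px [ 146  229   38   65 1318]
rect c [ 501.7 -224.1] size [38.3 37.7] yaw_long 75.1 z [36.6 38.9 40.6] px [ 312  235   39   38 1133]
rect c [ 495.3 -305.9] size [38.2 29.3] yaw_long 23.9 z [29.9 38.6 39.9] px [229 245  37  38 705]
to (0.424, -0.2257, 0.027, 79.2) [-0.0008  0.0007  0.165 ] [-0.   0.   0.1]
```

>>> servo_tool:
  motion:
    - [0.75,-0.001,0,0.06,0,0,0]
    - [0.75,-0.001,0,0.12,0,0,0]
    - [0.75,-0.001,0,0.15,0,0,0]
    - [0.75,-0.001,0,0.165,0,0,0]
    - [0.75,-0.001,0,0.165,0,0,0]
    - [0.2,-0.001,0,0.165,0,0,0]
    - [0.2,-0.001,0,0.165,0,0,0]
    - [0.2,-0.001,0,0.165,0,0,0]
    - [0.2,-0.001,0,0.165,0,0,0]
    - [0.2,-0.001,0,0.165,0,0,0]
    - [0.2,-0.001,0,0.1,0,0,0]
    - [0.2,-0.001,0,0.04,0,0,0]
    - [0.2,-0.001,0,0.04,0,0,0]

```text
clock: 37.78
position: [0.4266, -0.2252, 0.156]
ee_rot: [0.769, 0.639, 0.004, 0.002]
ft_force: [-0.2, 1.4, -1.0]
grip_width: 0.407
```

```bash
python3 - <<'E'
from h import *
to(.4585,.3655,.15,90.6)
E
```

```text
to (0.4585, 0.3655, 0.15, 90.6) [ 0.5866 -0.0763  0.0079] [  0.5  -0.2 -11.1]
```

>>> servo_tool:
  motion:
    - [0.2,0.587,-0.077,0.004,0,0,-11.1]
    - [0.2,0.587,-0.077,0.004,0,0,-11.1]
    - [0.2,0.587,-0.077,0.004,0,0,-11.1]
    - [0.2,0.587,-0.077,0.004,0,0,-11.1]
    - [0.2,0.587,-0.077,0.004,0,0,-11.1]
    - [0.2,0.587,-0.077,0.004,0,0,-11.1]
    - [0.2,0.587,-0.077,0.004,0,0,-11.1]
    - [0.2,0.587,-0.077,0.004,0,0,-11.1]
    - [0.2,0.587,-0.077,0.004,0,0,-11.1]
    - [0.2,0.587,-0.077,0.004,0,0,-11.1]
    - [0.2,0.587,-0.077,0.004,0,0,-11.1]
    - [0.2,0.587,-0.077,0.004,0,0,-11.1]
    - [0.2,0.587,-0.077,0.004,0,0,-11.1]

```text
clock: 39.4
position: [0.4578, 0.3627, 0.1485]
ee_rot: [0.706, 0.708, 0.0, -0.0]
ft_force: [0.2, -0.3, -0.7]
grip_width: 0.407
```

```bash
python3 - <<'E'
from h import *
inhand(); to(.4585,.3655,.0255,90.6)
E
```

```text
[0.45782757 0.36271202 0.14845408] 0.40749105337037594
rect c [457.1 362.7] size [51.5 40. ] yaw_long -0.1 z [168.1 169.1 170.1] px [ 264  228  105  110 9815]
to (0.4585, 0.3655, 0.0255, 90.6) [0.0025 0.0008 0.123 ] [-0.  -0.  -0.4]
```

>>> servo_tool:
  motion:
    - [0.2,0.001,0.001,0.05,0,0,-0.5]
    - [0.2,0.001,0.001,0.09,0,0,-0.5]
    - [0.2,0.001,0.001,0.11,0,0,-0.5]
    - [0.2,0.001,0.001,0.119,0,0,-0.5]
    - [0.2,0.001,0.001,0.124,0,0,-0.5]
    - [0.2,0.001,0.001,0.124,0,0,-0.5]
    - [0.65,0.001,0.001,0.124,0,0,-0.5]
    - [0.65,0.001,0.001,0.124,0,0,-0.5]
    - [0.65,0.001,0.001,0.124,0,0,-0.5]
    - [0.65,0.001,0.001,0.07,0,0,-0.5]
    - [0.75,0.001,0.001,0.01,0,0,-0.5]
    - [0.75,0.001,0.001,-0.05,0,0,-0.5]
    - [0.75,-0.06,0.001,-0.11,0,0,-0.5]
    - [0.75,-0.12,0.001,-0.17,0,0,-0.5]
    - [0.75,-0.15,0.001,-0.22,0,0,-0.5]
    - [0.75,-0.15,0.001,-0.22,0,0,-0.5]
    - [0.75,-0.15,0.001,-0.22,0,0,-0.5]

```text
clock: 41.58
position: [0.4605, 0.2123, 0.3709]
ee_rot: [0.703, 0.711, 0.003, -0.001]
ft_force: [-0.3, 0.2, -0.7]
grip_width: 0.751
```

```bash
python3 - <<'E'
from h import *
p,d,W,o=look(.05,.42); cv2.imwrite("pics/w9.png",p)
p,d,W,o=cloud("top"); v,u=np.mgrid[:400,:640]
m=(d>0)&(W[...,2]>.1)&(W[...,2]<.15)&(u>440)&(u<475)&(v>215)&(v<265); print("knob",m.sum(),np.round(np.percentile(W[m],[5,50,95],axis=0),3).tolist())
cv2.imwrite("pics/t9.png",cv2.resize(p[130:295,165:480],None,fx=2.5,fy=2.5))
E
```

```text
[0.46054353 0.21228342 0.37089449] 0.7513437517499298
rect c [456.8 280.5] size [49.5 36. ] yaw_long 1.1 z [42.5 44.6 45.8] px [349 127  28  37 987]
rect c [461.8 189.8] size [50.4 36. ] yaw_long 4.1 z [43.2 44.5 45.7] px [285 129  28  38 934]
rect c [458.1 366.3] size [50.4 37.2] yaw_long 1.2 z [37.  44.5 45.7] px [ 406  128   33   38 1050]
rect c [607.4 273.3] size [157.2 129. ] yaw_long -90.0 z [27.9 38.2 41.1] px [ 303  199  104   78 1590]
rect c [589.2 251.8] size [51.4 35.3] yaw_long 1.3 z [29.6 30.7 31.8] px [328 212  23  31 701]
rect c [606.3  99.2] size [51.4 36.5] yaw_long -3.7 z [34.6 44.4 45.6] px [230 221  26  35 859]
rect c [616.4 306.5] size [50.9 36.5] yaw_long -0.1 z [34.4 44.4 45.7] px [361 228  26  35 716]
knob 67 [[0.508, -0.424, 0.104], [0.519, -0.413, 0.112], [0.529, -0.404, 0.119]]
```

View pics/w9.png

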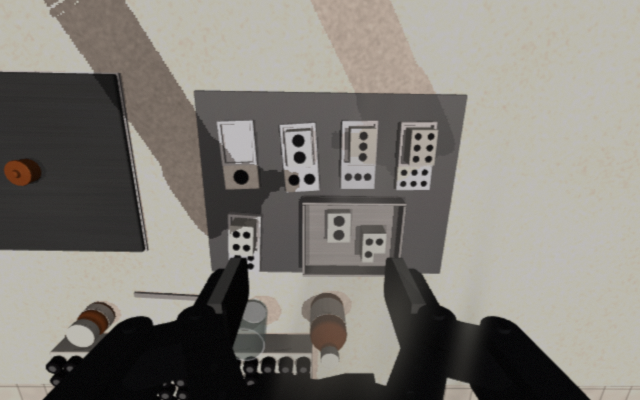

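View pics/t9.png

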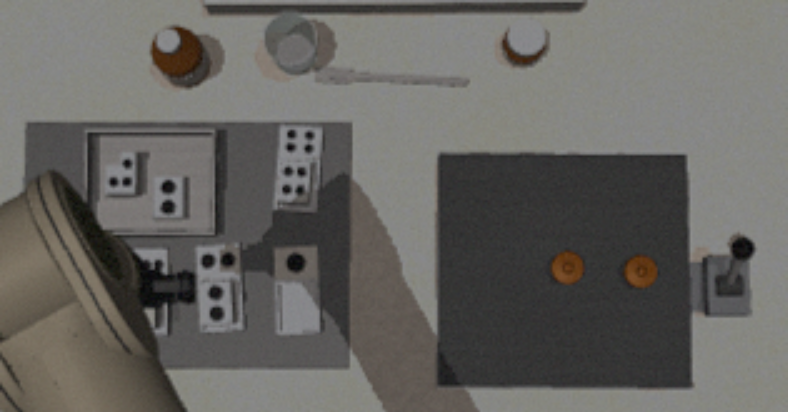

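```bash
python3 -c "
from workcell import ticket; print(ticket.hand_in())"
```

```text
the job is handed in; nothing more can be done
None
```

I pushed the lever over first, then put both spoiled blocks (low and broken-corner) in the scrap tray. Blocks 3, 2, 4 and 6 went into their own bays. Block1 was not on the plate, so bay1 stays empty. I handed in with the clock at about 42 s of the 210 s allowed.

**Blocks:** the last wrist and top pictures showed each sound block within about 2 mm of its bay centre and within about 1° of the bay's direction. Their tops measured about 44.5 mm above the bench, so they are seated flat with the wells up. Both spoiled blocks lie flat in the tray.

**Rest of the bench:** the plate is clear except for the two dishes. The bystanders look where they were, and the gripper is empty and clear of everything.

**Lever:** I could not read its angle directly. The knob moved about 69 mm, against 77 mm for the full swing. That fits a start a little above zero; an early picture, partly hidden by the arm, gave only 65 mm. The push met a firm 17 N, and the shaft now leans about as far away from the robot as it leaned towards it before. I took this as fully over.

**Cameras:** the top and wrist cameras disagreed by 2–5 mm on positions, so I used the wrist camera for all grasps and placements.

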